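# Turn the ear-drop warmer up four clicks and start it

### The arm

A 6-joint arm with a two-finger parallel gripper is mounted at the origin on a cart in front of the work surface, level with it; the furniture and walls round the work are solid. World frame = base frame: x ahead of the robot, y to its left, z up, the work surface at z = 0. Lengths are in mm, angles in rad, forces in N, time in s.
With the tool pointing down it reaches from about 350 to 875 mm from the base axis. Payload 4.2 kg.
Tool frame: the origin (TCP) lies between the finger pads; the fingertips stand 8 mm ahead of it and the grasp point (between the pads) lies 11 mm behind it; z points along the fingers, y is the line along which they close (so a half turn about z gives the same grasp; the last joint's range is limited). The gripper opens to 85 mm and grips with 20 to 120 N. Pads are 22 mm wide; open, the fingers measure 114 mm over their backs; the gripper's body (76 mm by 85 mm) begins 54 mm behind the grasp point. The pads swing forward as they close: fully open they stand 13 mm farther back than shut.
Start: joints at [1.589, 0.385, 0.008, 0, -1.194, -0.259], TCP at [149.018, 606.954, 219.212] pointing down, gripper open.
Joint ranges: [-3.14, 3.14], [-1.21, 2.06], [-1.07, 1.41], [-3.16, 2.05], [-2.99, -0.16], [-3.1, 3.1]. Speed limits (rad/s): [2.79, 2.79, 3.14, 3.14, 3.14, 3.14].

### API

Orientations are given as a unit quaternion [x, y, z, w].
In Python, from bench import read_state, get_image, camera_params, job_done gives the robot as it stands.
- The arm moves only by the tool drive_tool, never from a script. Its argument "moves" is a list that holds one entry, the list of rows, each a list of 7 numbers: the shift along the tool's x, y, z in m, then the turn, a rotation vector about the tool's x, y, z in rad, then the closure in counts, from 0 (fully open) to 255 (shut). A call has 1 to 8 rows; each row shifts and turns the commanded pose from where the row before left it, along the tool's axes as they then stand; what a row does not reach is not made up. A row lasts 1/12 s, in which the tool goes at most 41.7 mm and 7.16 degrees, less where a joint would pass 70% of its speed; a pose out of reach is approached as far as the arm can. A call is refused whole if a number of a shift passes 0.0417 or a number of a turn 0.125, either way. A call with a gripper value outside its range is refused whole. The fingers move at their own pace and stop on an object; the grip force is fixed at half the most. Time passes only in rows, so rows that do not move let the fingers close. It gives the time, the measured TCP pose, the force and the opening at its end, in the units of the state.
- read_state(): the state, without advancing time (a new reading comes with each control period).
- get_image(name): name is "scene" or "top"; returns the picture (420x560x3 uint8, blue, green, red); there is no depth.
- camera_params(name): a dict with "mtx" (3x3 intrinsics, pixels), "extrinsics" (4x4, takes a point from camera to world coordinates). Camera axes: x right, y up, looking along -z (the intrinsics and any distortion apply to the point x, -y, -z); pixel columns grow to the right and rows downward; lengths in mm; the calibration is good to about 2 mm. A picture is of the moment at which its call begins. camera_params takes no time and is no camera call.
- job_done(): hands the job in, once; it reports no verdict.
The state is a dict: "clock": time; "joints": joint angles; "joint_vel": joint speeds; "joint_efforts": joint torques, N m; "position": TCP position; "ee_rot": TCP orientation; "contact_force": force on the tool from outside, world axes, zero at the start; "wrist_torque": the same for the moment, N m; "gripper_width": finger opening in mm.
Only numpy, scipy, OpenCV 4.12 (cv2) and the standard library are available. Lean on these libraries where they do the work, as an engineer would, in place of code of your own. Each camera call takes 0.05 s, during which the arm holds its last target. There are 200 camera calls.

### The job

The ear drops are standing in the dry-block warmer. With a light fingertip against the side of its pointer dial, turn the dial clockwise exactly four clicks up from where it stands, without ever going on past the fourth click, then press the start key all the way down and let it come back up. Nothing is to be lifted: leave the dropper bottles standing in their wells and do not disturb the things lying around.

Things in the scene. Friction and masses are not known exactly. Their poses are not given: they have to be found in the camera images.
- warmer: Dry-block warmer, fixed: tray 176 x 268 mm (x, y); white control pod on its right (-y) half, level deck 60 mm above the worktop; aluminium block with four wells on its left, top at 66 mm; bottle tops in the two rear wells at 120 mm. Origin: centre of its underside, x to its rear, y left, z up. In its frame the dial axis is at x 12, y -58 mm, the start key at x -52, y -45 mm. Yaw within 0.35 rad.
- dial_axis (a point): On the dial's upright axis, 77 mm above the worktop. Black dial: round skirt 62 mm in diameter, flat top 67 mm above the worktop; on it an upright bar 11 mm thick through the axis, its top 88 mm above the worktop, reaching 30 mm from the axis on the pointer side (white line on top), 24 mm on the other; round hub of 12 mm radius at its middle. Nothing else on the deck is above 72 mm.
- dial_pointer (a point): Inside the bar's pointer end, 27 mm from the dial axis at the same height: from dial_axis to here is the way the pointer points. A spring ball holds the dial in each click position: pushing it out takes about 4 N near the bar's end; half-way (15 degrees) resistance vanishes and the dial springs on into the next position, ahead of the finger.
- dial (a joint): Dial angle, rad, growing clockwise from above. Nine click positions 30 degrees (0.5236 rad) apart at 0 to 240 degrees, stops just beyond, a black tick on the deck at each, longer clockwise. At angle q the pointer stands (120 degrees - q) counter-clockwise of the warmer's +x. It starts at rest in one of the four lowest positions.
- start_key_top (a point): Centre of the top of the round black start key (24 mm diameter, in a low steel ring) on the deck in front of the dial, 69 mm above the worktop when up.
- start_key (a joint): Travel of the start key, m: 0 up, 0.005 fully down (about 4 N); it springs back when released.
- vial0_mid (a point): Dropper bottle of ear drops, 33 mm diameter, 102 mm tall, loose in a rear well; point half-way up. To be left alone.
- vial1_mid (a point): The other dropper bottle, same size, loose in the other rear well; point half-way up. To be left alone.
- bulb_syringe_mid (a point): Blue rubber bulb syringe, 46 x 88 x 44 mm, lying to the left of the warmer; its centre. To be left alone.
- gauze_pack0_mid (a point): Flat gauze pack, 55 x 75 x 12 mm, lying to the right of the warmer; its centre. To be left alone.
- thermometer_mid (a point): Clinical thermometer, 20 x 119 x 11 mm, lying to the right of the warmer; its centre. To be left alone.
Not all that is in view belongs to the job. What is shaped like the part that bears vial0_mid but green is not meant.

How it is judged (in metres and radians):
On the way, in this order (a step that is already met when the one before it is completed fails the run):
1. the dial rests in the fourth click position up from its start (distance of dial_pointer from where it was at the start of the episode between 0.0449 and 0.04843 m and value of joint dial above 1.8 rad and velocity of joint dial between -0.15 and 0.15 rad/s), for 0.3 s.
2. with the dial there, the start key is pressed down (distance of dial_pointer from where it was at the start of the episode between 0.0449 and 0.04843 m and value of joint dial above 1.8 rad and value of joint start_key above 0.004 m), for 0.05 s.
At the end, for the whole second after the job is handed in: The dial rests in the fourth click position clockwise of where it started (within a quarter click), the start key is up again after having been pressed at least 4 of its 5 mm, the bottles stand in their wells and they and the other things are within 10 mm of where they were (distance of dial_pointer from where it was at the start of the episode between 0.0449 and 0.04843 m and value of joint dial above 1.8 rad and velocity of joint dial between -0.1 and 0.1 rad/s and value of joint start_key below 0.001 m and distance of each of vial0_mid, vial1_mid, bulb_syringe_mid, gauze_pack0_mid, thermometer_mid from where it was at the start of the episode below 0.01 m and angle between each of vial0_mid, vial1_mid's own z axis and vertical below 0.12 rad); the robot touches nothing.
It fails at once if the dial is turned on past the fourth click (more than 4.6 clicks) (distance of dial_pointer from where it was at the start of the episode above 0.05041 m).
It fails at once if the start key is pressed before the dial stands at the fourth click (value of joint start_key above 0.003 m and not (distance of dial_pointer from where it was at the start of the episode between 0.0449 and 0.04843 m and value of joint dial above 1.8 rad)).
It fails at once if the dial is pushed hard (over 25 N) (contact force between the fingers and dial above 25 N).
It fails at once if a bottle is lifted, or moved by more than 10 mm (distance of any of vial0_mid, vial1_mid from where it was at the start of the episode above 0.01 m).
It fails at once if something lying around is moved by more than 10 mm (distance of any of bulb_syringe_mid, gauze_pack0_mid, thermometer_mid from where it was at the start of the episode above 0.01 m).
It also fails if it takes over 58 s, if anything falls off the work surface, if the arm or the gripper's body presses on something with over 40 N, if the wrist force passes 120 N, or if a joint passes its speed limit or range.

## Working session

There is one attempt and no reset: what is moved stays moved. The work goes in short steps, Python scripts to look and compute and a tool call to move; the robot and the scene stay as the last step left them, time stands still between calls to the robot, and variables do not carry over. Pictures are saved under pics/ and viewed, on a budget of 10 in all, crops included, one or two more only if the job needs it, and the job is handed in when it is done.

Besides the shell and the picture viewer there is one more tool, called after ">>>" as name(argument=value, ...) on one line, values as JSON. drive_tool: Moves the arm, as the interface text tells. Its arguments: {"type":"object","properties":{"moves":{"type":"array"}},"required":["moves"]}

```bash
mkdir -p pics; cat > h.py <<'E'
import numpy as np, cv2
from bench import *
def ray(cam,u,v):
    p=camera_params(cam);K=np.array(p["mtx"]);T=np.array(p["extrinsics"])
    d=np.linalg.inv(K)@[u,v,1]; d=T[:3,:3]@[d[0],-d[1],-d[2]]
    return T[:3,3],d
def onz(cam,u,v,z):
    o,d=ray(cam,u,v); return o+d*(z-o[2])/d[2]
def proj(cam,P):
    p=camera_params(cam);K=np.array(p["mtx"]);T=np.array(p["extrinsics"])
    c=T[:3,:3].T@(np.array(P)-T[:3,3]); q=K@[c[0],-c[1],-c[2]]; return q[:2]/q[2]
E
python3 - <<'E'
from h import *
for n in("scene","top"):
    cv2.imwrite(f"pics/{n}0.png",get_image(n)); p=camera_params(n); print(n,p)
print(read_state())
E
```

```text
scene {'mtx': array([[379.09461548,   0.        , 281.90731868],
       [  0.        , 379.09461548, 207.04903722],
       [  0.        ,   0.        ,   1.        ]]), 'extrinsics': array([[-7.97343580e-01,  3.52565401e-01, -4.89837579e-01,
         1.24028438e+02],
       [-6.03394289e-01, -4.48754586e-01,  6.59192425e-01,
         4.76080557e+02],
       [ 1.25915812e-02,  8.21168046e-01,  5.70547538e-01,
         5.76037679e+02],
       [ 0.00000000e+00,  0.00000000e+00,  0.00000000e+00,
         1.00000000e+00]])}
top {'mtx': array([[538.67237634,   0.        , 287.69714069],
       [  0.        , 538.67237634, 208.08810265],
       [  0.        ,   0.        ,   1.        ]]), 'extrinsics': array([[ 1.57375089e-02,  9.96406318e-01, -8.32272780e-02,
         4.43400060e+02],
       [-9.99787225e-01,  1.45713472e-02, -1.46007176e-02,
        -8.55188884e+01],
       [-1.33355137e-02,  8.34393483e-02,  9.96423624e-01,
         1.25909981e+03],
       [ 0.00000000e+00,  0.00000000e+00,  0.00000000e+00,
         1.00000000e+00]])}
{'clock': 0.1, 'joints': array([ 1.58857476e+00,  3.85516308e-01,  6.79124103e-03, -4.39663050e-04,
       -1.19398088e+00, -2.58604931e-01]), 'joint_vel': array([ 0.00021601, -0.0033897 ,  0.00340985,  0.002152  ,  0.00280345,
       -0.00163214]), 'joint_efforts': array([-5.93128352e-04, -3.93316340e+01,  1.88931710e+01,  4.19792667e+00,
       -2.55035207e-03,  3.26094842e-06]), 'position': array([148.91553895, 606.45915337, 218.21941784]), 'ee_rot': array([ 9.92748864e-01, -1.20202912e-01, -7.08559287e-05,  9.73854254e-04]), 'contact_force': array([0.73658225, 0.42844459, 0.04430051]), 'wrist_torque': array([ 0.06632431,  0.01373422, -0.01000754]), 'gripper_width': 85.4348666645383}
```

View pics/scene0.png

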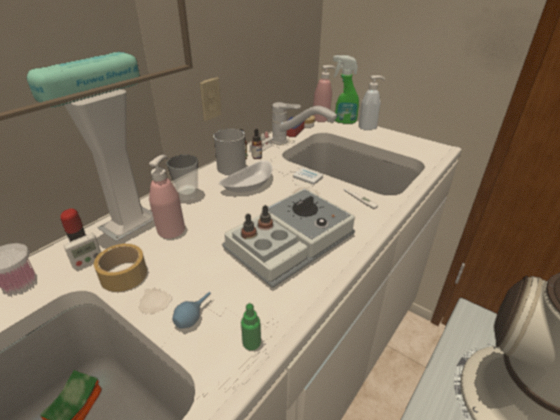

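View pics/top0.png

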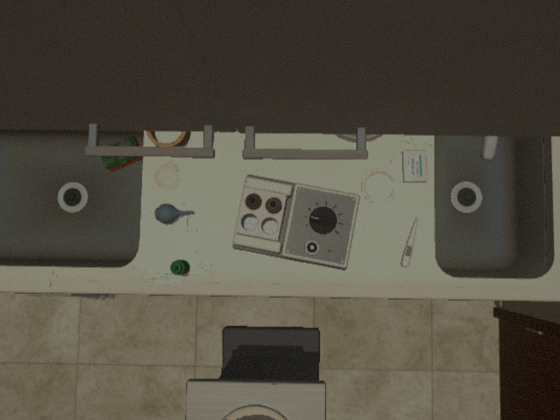

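The scene view shows the warmer, with its pod, dial (305,207) and key (322,222), and two brown bottles at (248,225) and (265,215). In the top view the dial is at (323,220), the key at (312,247) and the bottles at (253,201) and (273,205). The green bottle at (180,267) is a decoy. The round drain strainers and faucets are not candidates for the dial.

```bash
python3 - <<'E'
from h import *
a=cv2.imread("pics/top0.png")[170:275,228:368]; b=cv2.imread("pics/scene0.png")[180:280,220:360]
cv2.imwrite("pics/crop.png",np.vstack([cv2.resize(a[:, :],None,fx=5.5,fy=5.5,interpolation=cv2.INTER_CUBIC)])[:600])
for n,u,v,z in(("dial",323,220,67),("key",312,247,69),("v0",253,201,120),("v1",273,205,120)): print(n,onz("top",u,v,z))
E
```

```text
dial [ 517.64175353 -146.65968521   67.        ]
key [ 457.59059979 -122.96233274   69.        ]
v0 [552.58865562   5.189565   120.        ]
v1 [544.66935866 -37.50732352 120.        ]
```

View pics/crop.png

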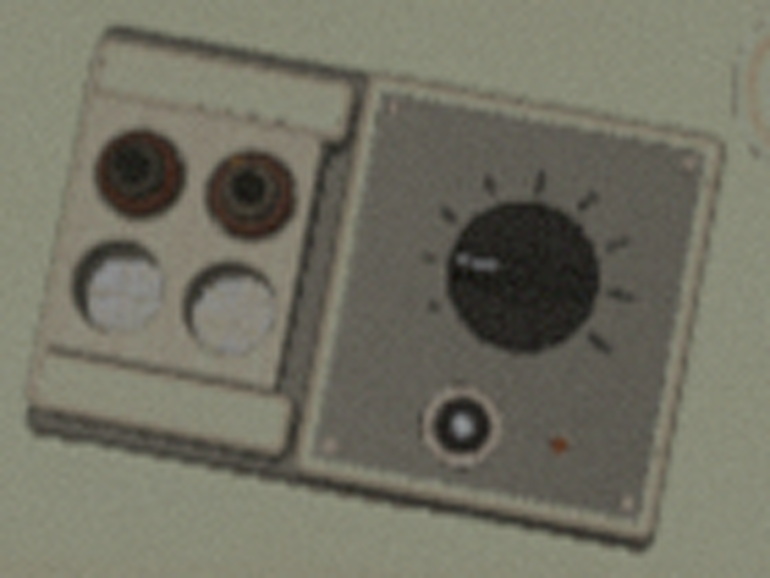

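Top crop: the white pointer line at about (478,263) lies by the second tick (429,258), so the dial is at position 1 of 0–8 and the target is position 5. The key is at (462,425) and the bottles are brown, so the choice is confirmed. Next I refine the centre and yaw, and start the arm over.

```bash
cat > meas.py <<'E'
from h import *
def circ(im,box,thr,z,cam="top"):
    x0,y0,x1,y1=box; g=cv2.cvtColor(im,cv2.COLOR_BGR2GRAY)[y0:y1,x0:x1]
    g=cv2.resize(g,None,fx=4,fy=4,interpolation=cv2.INTER_CUBIC)
    c=max(cv2.findContours((g<thr).astype(np.uint8),0,1)[0],key=cv2.contourArea)
    c=cv2.convexHull(c); M=cv2.moments(c); u=x0+(M['m10']/M['m00']+.5)/4-.5; v=y0+(M['m01']/M['m00']+.5)/4-.5
    return (u,v,np.sqrt(M['m00']/np.pi)/4),onz(cam,u,v,z)
E
python3 - <<'E'
from meas import *
im=cv2.imread("pics/top0.png"); g=cv2.cvtColor(im,cv2.COLOR_BGR2GRAY)
for t in(45,55,65): 
    a,d=circ(im,(308,204,338,237),t,67); b,k=circ(im,(307,241,318,253),t,69)
    e=d-k; print(t,a,d.round(1),b,k.round(1),np.hypot(*e[:2]),"yaw",np.arctan2(e[1],e[0])-np.arctan2(-13,64))
# pointer: bright px within top disc
s=g[206:235,309:337].astype(float); yy,xx=np.mgrid[206:235,309:337]
m=(s>70)&(np.hypot(xx-322.7,yy-220)<12); w=s[m]
print(m.sum(),xx[m],yy[m]); 
p=onz("top",np.average(xx[m],weights=w),np.average(yy[m],weights=w),88); 
print(p, np.degrees(np.arctan2(p[1]-d[1],p[0]-d[0])))
# deck outline yaw: corners from crop (z=60)
C=[onz("top",228+x/5.5,170+y/5.5,60) for x,y in((372,82),(720,135),(650,545),(305,462))]
C=np.array(C);print(C.round(1)); 
for i,j in((3,0),(2,1)): e=C[j]-C[i]; print(np.arctan2(e[1],e[0]))
for i,j in((1,0),(2,3)): e=C[j]-C[i]; print(np.arctan2(-e[0],e[1]))
E
```

```text
45 (322.6966636744464, 219.83607308497906, np.float64(13.315352289908494)) [ 518. -146.   67.] (311.6390918580376, 247.0018702157272, np.float64(4.365639063786019)) [ 457.6 -122.2   69. ] 64.94590716742537 yaw -0.1750783006999586
55 (322.659696757262, 219.85315555795225, np.float64(13.581626524224067)) [ 518.  -145.9   67. ] (311.52798850574715, 246.96166666666667, np.float64(4.65135733700976)) [ 457.7 -121.9   69. ] 64.89141134664273 yaw -0.1781312486743416
65 (322.6638369570831, 219.87669567387974, np.float64(13.878304027979178)) [ 517.9 -145.9   67. ] (311.5128367003367, 246.95657968574636, np.float64(4.86153361082143)) [ 457.7 -121.9   69. ] 64.8490999376771 yaw -0.1791076686163648
10 [312 312 314 315 316 317 314 315 316 317] [216 217 217 217 217 217 218 218 218 218]
[ 521.90837821 -127.70327146   88.        ] 77.5984619093647
[[ 596.   -84.9   60. ]
 [ 576.3 -226.6   60. ]
 [ 410.2 -199.3   60. ]
 [ 441.2  -60.1   60. ]]
-0.15879740308756038
-0.1628890672225838
-0.1381606469856574
-0.21943374623676462
```

>>> drive_tool(moves=[[[0.025, 0.031, 0, 0, 0, 0, 255], [0.025, 0.031, 0, 0, 0, 0, 255], [0.025, 0.031, 0, 0, 0, 0, 255], [0.025, 0.031, 0, 0, 0, 0, 255], [0.025, 0.031, 0, 0, 0, 0, 255], [0.025, 0.031, 0, 0, 0, 0, 255], [0.025, 0.031, 0, 0, 0, 0, 255], [0.025, 0.031, 0, 0, 0, 0, 255]]])

```text
clock: 0.77
position: [284.3, 316.2, 219.0]
ee_rot: [0.993, -0.12, -0.0, 0.0]
contact_force: [0.9, 0.8, 0.2]
gripper_width: -0.2
```

>>> drive_tool(moves=[[[0.0242, 0.0282, 0, 0, 0, 0, 255], [0.0242, 0.0282, 0, 0, 0, 0, 255], [0.0242, 0.0282, 0, 0, 0, 0, 255], [0.0242, 0.0282, 0, 0, 0, 0, 255], [0.0242, 0.0282, 0, 0, 0, 0, 255], [0.0242, 0.0282, 0, 0, 0, 0, 255], [0.0242, 0.0282, 0, 0, 0, 0, 255], [0.0242, 0.0282, 0, 0, 0, 0, 255]]])

```text
clock: 1.43
position: [418.4, 51.3, 219.2]
ee_rot: [0.993, -0.12, -0.0, -0.0]
contact_force: [0.8, -0.1, -0.7]
gripper_width: -0.0
```

>>> drive_tool(moves=[[[0.0242, 0.0282, 0, 0, 0, 0, 255], [0.0242, 0.0282, 0, 0, 0, 0, 255], [0.0242, 0.0282, 0, 0, 0, 0, 255], [0.0242, 0.0282, 0, 0, 0, 0, 255], [0.0242, 0.0282, 0, 0, 0, 0, 255], [0, 0, 0.035, 0, 0, -0.066, 255], [0, 0, 0.035, 0, 0, 0, 255], [0, 0, 0.025, 0, 0, 0, 255]]])

```text
clock: 2.1
position: [500.6, -113.5, 121.3]
ee_rot: [0.996, -0.089, -0.002, -0.0]
contact_force: [-0.8, 0.7, -0.2]
gripper_width: 0.1
```

>>> drive_tool(moves=[[[0, 0, 0, 0, 0, 0, 255], [0, 0, 0, 0, 0, 0, 255], [0, 0, 0, 0, 0, 0, 255]]])

```text
clock: 2.35
position: [503.5, -112.6, 125.7]
ee_rot: [0.996, -0.087, 0.001, 0.0]
contact_force: [-0.1, 0.2, 1.3]
gripper_width: -0.1
```

```bash
python3 - <<'E'
from h import *
from scipy.spatial.transform import Rotation as R
s=read_state(); print(s["position"],R.from_quat(s["ee_rot"]).as_matrix().round(4),s["joints"].round(3),s["contact_force"].round(2))
a=get_image("scene"); b=get_image("top")
cv2.imwrite("pics/c1.png",np.hstack([cv2.resize(a[110:260,240:340],None,fx=4,fy=4,interpolation=3),cv2.resize(b[170:320,260:360],None,fx=4,fy=4,interpolation=3)]))
E
```

```text
[ 503.47412546 -112.60680859  125.7368316 ] [[ 9.849e-01 -1.730e-01  2.500e-03]
 [-1.730e-01 -9.849e-01 -5.000e-04]
 [ 2.600e-03  1.000e-04 -1.000e+00]] [ 9.500e-02  2.920e-01 -3.910e-01  1.000e-03 -8.850e-01  1.301e+00] [-0.08  0.22  1.28]
```

View pics/c1.png

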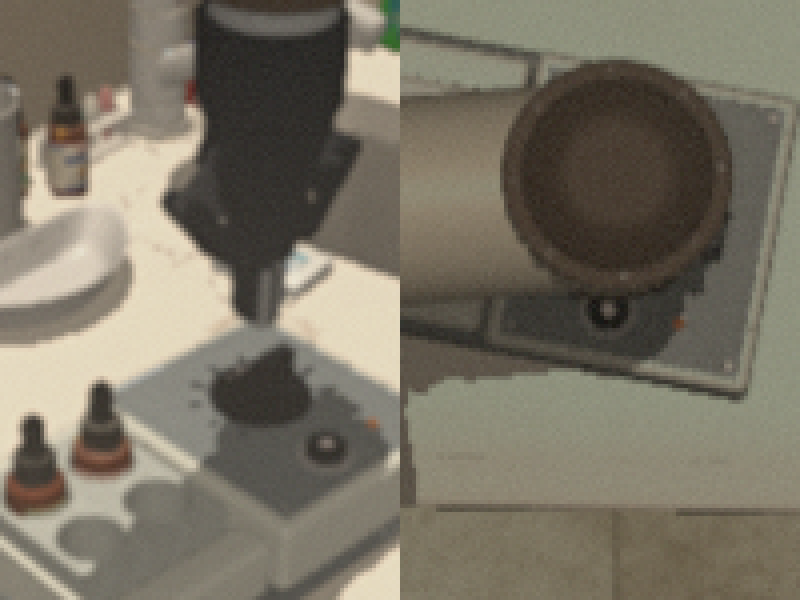

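```bash
python3 - <<'E'
from h import *
for P in ([503,-113,117],[518,-146,67],[457.6,-122,69],[518,-146,88],[523,-116,88]):
    q=proj("scene",P); print(P,q,(q-[240,110])*4)
E
```

```text
[503, -113, 117] [303.44929958 197.51660315] [253.79719833 350.06641261]
[518, -146, 67] [305.16663368 207.02495092] [260.66653471 388.09980367]
[457.6, -122, 69] [321.53081611 220.64106975] [326.12326446 442.56427899]
[518, -146, 88] [305.59649435 199.60851862] [262.38597741 358.43407447]
[523, -116, 88] [296.38169786 204.59178766] [225.52679146 378.36715064]
```

>>> drive_tool(moves=[[[0, 0, 0.015, 0, 0, 0, 255], [0, 0, 0.015, 0, 0, 0, 255], [0, 0, 0, 0, 0, 0, 255], [0, 0, 0, 0, 0, 0, 255]]])

```text
clock: 2.78
position: [502.7, -112.5, 95.2]
ee_rot: [0.996, -0.087, 0.001, 0.0]
contact_force: [0.4, 0.1, 1.3]
gripper_width: 0.1
```

```bash
python3 - <<'E'
from h import *
s=read_state(); print(s["position"],s["contact_force"].round(2))
a=get_image("scene")
cv2.imwrite("pics/c2.png",cv2.resize(a[140:240,260:345],None,fx=6,fy=6,interpolation=3))
x,y,z=s["position"]
for dx,dy in((0,0),(-11,15),(11,15),(11,-15),(-11,-15)):
    print((proj("scene",[x+dx,y+dy,z-8])-[260,140])*6)
E
```

```text
[ 502.67426633 -112.5050643    95.21725266] [0.37 0.1  1.32]
[257.08813517 412.37012528]
[258.61984013 441.38273899]
[209.94449351 420.0776388 ]
[255.61036627 384.37913538]
[303.73664181 404.74356138]
```

View pics/c2.png

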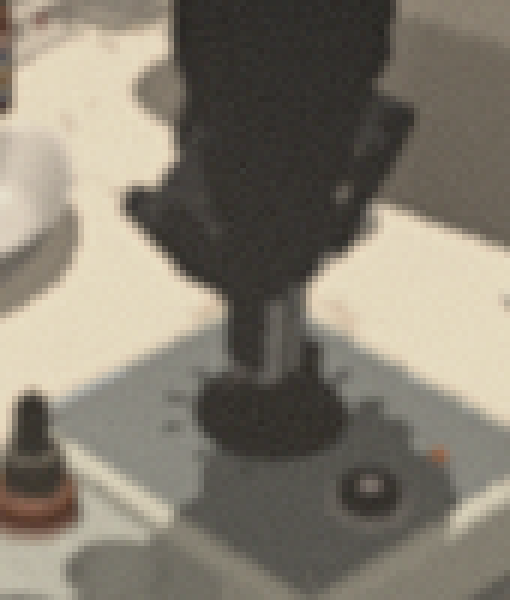

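```bash
python3 - <<'E'
import cv2
a=cv2.cvtColor(cv2.imread("pics/c1.png"),6)[240:400:4,216:312:4]
for i,r in enumerate(a): print(240+4*i,*r)
E
```

```text
240 51 56 54 53 56 51 53 53 52 57 49 51 56 54 56 54 57 50 52 70 110 120 107 100
244 54 55 55 53 55 54 55 53 54 53 55 54 55 54 54 53 51 49 57 103 161 176 171 154
248 53 56 53 58 55 52 54 53 56 52 54 55 51 51 51 53 53 48 65 128 184 207 209 200
252 48 52 51 53 55 55 57 57 51 50 55 51 53 53 56 54 49 57 86 134 174 192 204 210
256 70 57 54 56 51 54 51 56 55 56 53 53 55 55 54 56 60 90 131 165 175 177 187 203
260 104 82 66 56 54 53 59 60 56 52 53 54 53 57 65 73 74 118 166 190 193 182 186 205
264 129 114 100 76 60 52 54 54 54 52 57 57 57 60 69 85 92 127 179 201 201 197 205 215
268 148 138 127 96 67 52 52 56 50 49 56 67 76 75 72 82 91 136 189 211 208 210 216 218
272 184 180 159 119 78 54 55 56 57 53 60 81 93 89 75 81 97 158 206 221 221 218 218 207
276 213 213 195 149 90 57 56 52 54 56 65 88 102 93 77 77 103 182 223 226 225 219 203 177
280 218 220 217 172 107 59 52 55 53 58 64 88 99 91 79 80 109 181 223 227 220 199 167 133
284 215 220 215 178 112 62 53 53 56 56 71 92 102 89 77 83 103 162 198 207 192 160 131 127
288 218 220 219 176 109 59 54 54 53 55 69 92 99 86 77 85 90 128 157 169 152 134 135 
[... 1688 characters left out ...]
27 129 124 114 105 101 90 81 75 59 51 55 53 54 55 49 54 53 63 91 122 130 121 116
368 104 106 95 80 79 94 90 74 62 50 51 53 50 52 51 50 54 49 51 89 115 116 101 100
372 81 73 69 67 68 76 70 57 52 53 50 52 54 54 49 50 56 48 52 70 91 97 99 115
376 68 59 65 70 61 57 55 50 55 53 52 52 54 53 52 53 56 49 56 56 66 80 107 130
380 61 48 54 59 52 54 51 51 54 52 52 52 52 53 50 50 50 52 54 49 54 65 102 127
384 54 52 53 49 53 52 52 54 51 54 50 51 53 57 52 55 55 53 55 58 54 54 75 106
388 53 53 56 53 53 51 51 50 53 52 55 52 50 52 52 53 53 53 56 54 55 54 59 85
392 51 54 53 50 51 54 52 52 53 54 49 55 54 53 53 50 54 52 52 52 52 52 52 78
396 55 54 52 53 50 54 56 50 53 50 53 53 49 52 49 50 51 50 53 55 49 53 51 65
```

```bash
python3 - <<'E'
from h import *
for n,uv in(("c1",(303.75,190.5)),("c2",(304.2,203.5))):
    for z in(140,130,117,105,95,87): print(n,z,onz("scene",*uv,z).round(1))
for z in(150,200,250,300,350): print("wrist",z,onz("top",314.3,214.3,z).round(1))
E
```

```text
c1 140 [ 499.1 -106.6  140. ]
c1 130 [ 507.7 -120.   130. ]
c1 117 [ 518.9 -137.3  117. ]
c1 105 [ 529.2 -153.4  105. ]
c1 95 [ 537.8 -166.7   95. ]
c1 87 [ 544.7 -177.4   87. ]
c2 140 [470.2 -66.  140. ]
c2 130 [478.1 -78.5 130. ]
c2 117 [488.4 -94.6 117. ]
c2 105 [ 498.  -109.6  105. ]
c2 95 [ 505.9 -122.    95. ]
c2 87 [ 512.3 -131.9   87. ]
wrist 150 [ 524.  -124.3  150. ]
wrist 200 [ 520.4 -122.6  200. ]
wrist 250 [ 516.7 -120.8  250. ]
wrist 300 [ 513.1 -119.1  300. ]
wrist 350 [ 509.5 -117.3  350. ]
```

Picture c2 shows the fingertip's near corner at about (304,203.5) in scene pixels, some 15 mm higher than the stated tip. I step back clear of the skirt and come down there to check, watching the force.

>>> drive_tool(moves=[[[-0.015, 0, 0, 0, 0, 0, 255], [0, 0, 0.008, 0, 0, 0, 255], [0, 0, 0.008, 0, 0, 0, 255], [0, 0, 0, 0, 0, 0, 255], [0, 0, 0, 0, 0, 0, 255]]])

```text
clock: 3.25
position: [487.8, -110.1, 78.0]
ee_rot: [0.996, -0.087, -0.0, 0.0]
contact_force: [0.5, -0.1, 0.8]
gripper_width: -0.2
```

```bash
python3 - <<'E'
from h import *
s=read_state(); print(s["position"],s["contact_force"].round(2))
a=get_image("scene")
cv2.imwrite("pics/c3.png",cv2.resize(a[160:240,270:345],None,fx=7,fy=7,interpolation=3))
x,y,z=s["position"]
for dx,dy in((0,0),(-11,15),(11,15),(11,-15),(-11,-15)):
    print((proj("scene",[x+dx,y+dy,z-8])-[270,160])*7)
E
```

```text
[ 487.82803902 -110.10707871   78.00171718] [ 0.46 -0.14  0.85]
[261.40796003 404.67127982]
[263.7665518  439.63898797]
[206.63668482 413.99011144]
[259.13232888 370.93351868]
[315.60463955 395.4502104 ]
```

View pics/c3.png

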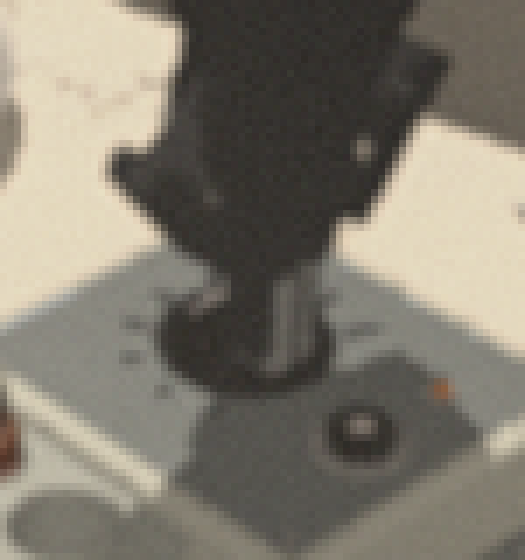

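>>> drive_tool(moves=[[[0, 0, 0.004, 0, 0, 0, 255], [0, 0, 0.004, 0, 0, 0, 255], [0, 0, 0, 0, 0, 0, 255], [0, 0, 0, 0, 0, 0, 255]]])

```text
clock: 3.63
position: [487.2, -110.1, 69.8]
ee_rot: [0.996, -0.087, -0.0, 0.0]
contact_force: [-0.9, 0.8, 0.2]
gripper_width: 0.3
```

>>> drive_tool(moves=[[[0, 0, 0.002, 0, 0, 0, 255], [0, 0, 0, 0, 0, 0, 255], [0, 0, 0, 0, 0, 0, 255]]])

```text
clock: 3.88
position: [487.4, -110.0, 68.2]
ee_rot: [0.996, -0.087, -0.0, 0.0]
contact_force: [0.3, -0.2, 0.5]
gripper_width: 0.2
```

>>> drive_tool(moves=[[[0, 0, 0.002, 0, 0, 0, 255], [0, 0, 0, 0, 0, 0, 255], [0, 0, 0, 0, 0, 0, 255]]])

```text
clock: 4.13
position: [487.3, -110.0, 66.1]
ee_rot: [0.996, -0.087, -0.0, 0.0]
contact_force: [-0.2, 0.6, -0.5]
gripper_width: 0.1
```

>>> drive_tool(moves=[[[0, 0, 0.002, 0, 0, 0, 255], [0, 0, 0.002, 0, 0, 0, 255], [0, 0, 0, 0, 0, 0, 255], [0, 0, 0, 0, 0, 0, 255]]])

```text
clock: 4.47
position: [487.3, -110.0, 62.0]
ee_rot: [0.996, -0.087, -0.0, 0.0]
contact_force: [-0.2, 1.2, 0.4]
gripper_width: -0.1
```

```bash
python3 - <<'E'
from h import *
s=read_state(); print(s["position"],s["contact_force"].round(2))
a=get_image("scene"); cv2.imwrite("pics/c4.png",cv2.resize(a[160:240,270:345],None,fx=7,fy=7,interpolation=3))
E
```

```text
[ 487.30203636 -110.02225747   62.01561718] [-0.2   1.22  0.4 ]
```

View pics/c4.png

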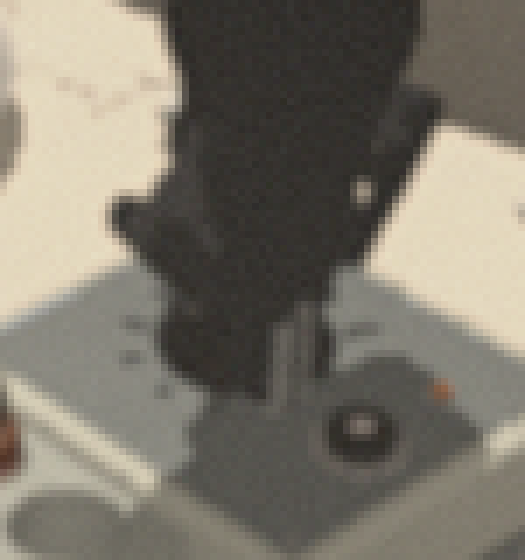

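```bash
python3 - <<'E'
from h import *
a=cv2.cvtColor(cv2.imread("pics/c4.png"),6)[280:430:7,252:350:7]
for i,r in enumerate(a): print(280+7*i,*r)
for z in(85,80,75,70,65,60): print(z,onz("scene",270+278/7,160+405/7,z).round(1))
E
```

```text
280 50 52 49 54 49 52 52 45 50 46 59 92 121 132
287 51 50 49 52 48 48 50 54 53 50 56 88 119 133
294 53 51 52 48 53 48 55 57 56 51 65 92 120 131
301 50 55 53 54 51 53 68 78 72 64 91 112 125 134
308 52 51 51 50 52 59 74 90 78 73 104 129 133 131
315 49 51 50 52 62 68 75 87 80 68 94 123 132 132
322 48 49 58 71 79 82 75 83 77 63 73 105 125 122
329 53 50 62 81 96 92 78 81 74 57 56 85 109 110
336 50 48 62 86 98 90 78 85 77 56 48 73 108 116
343 50 52 62 83 98 88 77 84 74 57 47 74 110 128
350 47 51 65 90 96 86 79 87 74 55 51 76 114 134
357 50 53 64 90 91 87 72 84 74 49 59 90 122 132
364 51 49 70 88 97 81 79 82 69 51 58 91 112 111
371 48 56 70 92 95 80 77 80 69 55 63 79 89 91
378 53 57 77 93 98 85 81 83 79 73 76 83 81 83
385 47 54 76 95 97 84 80 88 85 78 81 78 83 82
392 56 52 78 93 96 82 85 89 85 82 86 84 81 83
399 72 75 84 95 92 78 79 86 85 84 85 83 82 74
406 82 89 95 96 85 81 81 82 81 85 79 73 62 63
413 83 85 91 90 87 84 81 86 81 83 75 65 53 61
420 83 84 83 82 81 84 83 85 87 87 73 53 49 70
427 87 86 85 84 87 83 83 83 91 89 71 48 48 69
85 [472.9 -95.8  85. ]
80 [ 476.4 -101.6   80. ]
75 [ 480.  -107.4   75. ]
70 [ 483.5 -113.3   70. ]
65 [ 487.1 -119.1   65. ]
60 [ 490.6 -124.9   60. ]
```

>>> drive_tool(moves=[[[0, 0.0025, 0.003, 0, 0, 0, 255], [0.007, 0, 0, 0, 0, 0, 255], [0.007, 0, 0, 0, 0, 0, 255], [0.002, 0, 0, 0, 0, 0, 255], [0, 0, 0, 0, 0, 0, 255], [0, 0, 0, 0, 0, 0, 255]]])

```text
clock: 5.02
position: [502.9, -115.3, 59.1]
ee_rot: [0.996, -0.087, -0.0, -0.0]
contact_force: [-0.2, -0.4, 0.3]
gripper_width: -0.2
```

>>> drive_tool(moves=[[[0.002, 0, 0, 0, 0, 0, 255], [0, 0, 0, 0, 0, 0, 255], [0, 0, 0, 0, 0, 0, 255]]])

```text
clock: 5.27
position: [504.7, -115.6, 59.3]
ee_rot: [0.996, -0.087, 0.0, -0.0]
contact_force: [-0.4, -0.1, -0.3]
gripper_width: -0.2
```

>>> drive_tool(moves=[[[0.002, 0, 0, 0, 0, 0, 255], [0, 0, 0, 0, 0, 0, 255], [0, 0, 0, 0, 0, 0, 255]]])

```text
clock: 5.52
position: [506.8, -115.9, 59.3]
ee_rot: [0.996, -0.087, 0.0, -0.0]
contact_force: [0.3, 0.1, -0.1]
gripper_width: 0.3
```

>>> drive_tool(moves=[[[0.002, 0, 0, 0, 0, 0, 255], [0, 0, 0, 0, 0, 0, 255], [0, 0, 0, 0, 0, 0, 255]]])

```text
clock: 5.77
position: [508.4, -116.3, 59.1]
ee_rot: [0.996, -0.087, -0.0, 0.0]
contact_force: [-0.3, -0.0, 0.5]
gripper_width: -0.1
```

>>> drive_tool(moves=[[[0.002, 0, 0, 0, 0, 0, 255], [0, 0, 0, 0, 0, 0, 255], [0, 0, 0, 0, 0, 0, 255]]])

```text
clock: 6.02
position: [509.2, -116.5, 58.9]
ee_rot: [0.996, -0.088, -0.002, 0.0]
contact_force: [-4.8, 2.1, 3.8]
gripper_width: -0.1
```

>>> drive_tool(moves=[[[0.002, 0, 0, 0, 0, 0, 255], [0, 0, 0, 0, 0, 0, 255], [0, 0, 0, 0, 0, 0, 255]]])

```text
clock: 6.27
position: [512.4, -116.8, 58.9]
ee_rot: [0.996, -0.087, -0.0, -0.0]
contact_force: [-2.3, 3.0, -0.2]
gripper_width: 0.3
```

>>> drive_tool(moves=[[[0.002, 0, 0, 0, 0, 0, 255], [0, 0, 0, 0, 0, 0, 255], [0, 0, 0, 0, 0, 0, 255]]])

```text
clock: 6.52
position: [516.0, -117.6, 59.6]
ee_rot: [0.996, -0.087, 0.001, 0.0]
contact_force: [-0.3, 0.2, 0.1]
gripper_width: 0.3
```

```bash
python3 - <<'E'
from h import *
s=read_state(); print(s["position"],s["contact_force"].round(2))
a=get_image("scene"); cv2.imwrite("pics/c5.png",cv2.resize(a[160:240,270:345],None,fx=7,fy=7,interpolation=3))
E
```

```text
[ 516.00561603 -117.61024191   59.58714578] [-0.3   0.18  0.1 ]
```

View pics/c5.png

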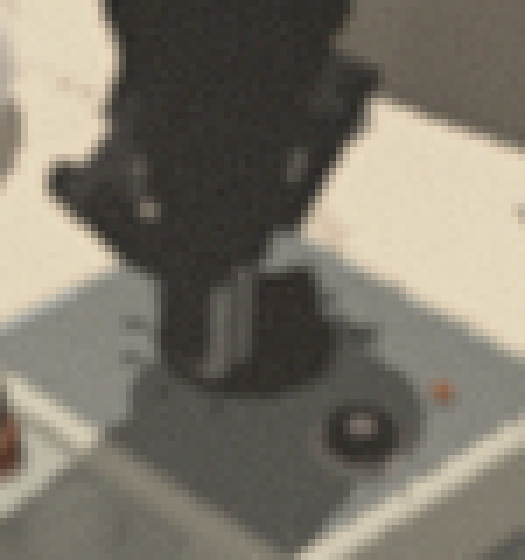

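Click one is done: I felt 5 N, then the force released. Next I turn the tool to match and sweep about the dial axis for click two.

>>> drive_tool(moves=[[[0.0005, -0.001, 0, 0, 0, 0.0873, 255], [0.0005, -0.001, 0, 0, 0, 0.0873, 255], [0.0004, -0.0009, 0, 0, 0, 0.0873, 255], [0, 0, 0, 0, 0, 0, 255], [0, 0, 0, 0, 0, 0, 255]]])

```text
clock: 6.98
position: [517.2, -115.1, 59.4]
ee_rot: [0.977, -0.216, 0.001, -0.0]
contact_force: [-0.4, -0.0, 0.4]
gripper_width: -0.3
```

```bash
cat > pose.py <<'E'
from h import *
from scipy.spatial.transform import Rotation as R
s=read_state(); M=R.from_quat(s["ee_rot"]).as_matrix(); p=s["position"]-[518,-146,0]
print("t",s["clock"],s["position"].round(1),"tool-frame p",(M.T@p)[:2].round(1),"delta",(-10-np.degrees(np.arctan2(M[1,0],M[0,0]))).round(1),s["contact_force"].round(1),"J6",s["joints"][5].round(2))
E
python3 pose.py
```

```text
t 6.9833 [ 517.2 -115.1   59.4] tool-frame p [-13.7 -27.7] delta 14.9 [-0.4 -0.   0.4] J6 1.05
```

>>> drive_tool(moves=[[[0.0025, -0.0011, 0, 0, 0, 0.0873, 255], [0.0025, -0.0011, 0, 0, 0, 0.0873, 255], [0.0025, -0.0011, 0, 0, 0, 0.0873, 255], [0.0025, -0.0011, 0, 0, 0, 0.0873, 255], [0, 0, 0, 0, 0, 0, 255], [0, 0, 0, 0, 0, 0, 255]]])

```text
clock: 7.48
position: [527.1, -116.4, 59.2]
ee_rot: [0.924, -0.381, -0.0, -0.0]
contact_force: [-1.4, 2.7, 1.1]
gripper_width: 0.2
```

>>> drive_tool(moves=[[[0.0025, -0.0011, 0, 0, 0, 0.0873, 255], [0, 0, 0, 0, 0, 0, 255], [0, 0, 0, 0, 0, 0, 255]]])

```text
clock: 7.73
position: [530.2, -117.5, 59.2]
ee_rot: [0.907, -0.421, 0.0, -0.0]
contact_force: [0.1, 1.9, -0.1]
gripper_width: -0.3
```

>>> drive_tool(moves=[[[0.0025, -0.0011, 0, 0, 0, 0.0873, 255], [0, 0, 0, 0, 0, 0, 255], [0, 0, 0, 0, 0, 0, 255]]])

```text
clock: 7.98
position: [532.6, -119.1, 59.3]
ee_rot: [0.888, -0.46, 0.0, 0.0]
contact_force: [-0.1, 0.5, -0.0]
gripper_width: -0.2
```

>>> drive_tool(moves=[[[0.0025, -0.0011, 0, 0, 0, 0.0873, 255], [0, 0, 0, 0, 0, 0, 255], [0, 0, 0, 0, 0, 0, 255]]])

```text
clock: 8.23
position: [534.8, -120.4, 59.2]
ee_rot: [0.867, -0.499, 0.0, 0.0]
contact_force: [0.1, 0.2, -0.1]
gripper_width: 0.1
```

```bash
python3 pose.py
```

```text
t 8.2333 [ 534.8 -120.4   59.2] tool-frame p [-13.7 -27.4] delta 49.8 [ 0.1  0.2 -0.1] J6 0.45
```

>>> drive_tool(moves=[[[0.0025, -0.0011, 0, 0, 0, 0.0873, 255], [0.0025, -0.0011, 0, 0, 0, 0.0873, 255], [0.0025, -0.0011, 0, 0, 0, 0.0873, 255], [0, 0, 0, 0, 0, 0, 255], [0, 0, 0, 0, 0, 0, 255]]])

```text
clock: 8.65
position: [540.6, -125.3, 59.2]
ee_rot: [0.794, -0.607, -0.0, 0.0]
contact_force: [0.1, 3.0, 1.0]
gripper_width: -0.1
```

>>> drive_tool(moves=[[[0.0025, -0.0011, 0, 0, 0, 0.0873, 255], [0, 0, 0, 0, 0, 0, 255], [0, 0, 0, 0, 0, 0, 255]]])

```text
clock: 8.9
position: [542.7, -127.9, 59.2]
ee_rot: [0.767, -0.641, 0.0, 0.0]
contact_force: [0.5, 0.6, -0.6]
gripper_width: 0.1
```

>>> drive_tool(moves=[[[0.0025, -0.0011, 0, 0, 0, 0.0873, 255], [0, 0, 0, 0, 0, 0, 255], [0, 0, 0, 0, 0, 0, 255]]])

```text
clock: 9.15
position: [544.0, -130.2, 59.2]
ee_rot: [0.738, -0.674, 0.0, 0.0]
contact_force: [-0.1, -0.5, -0.2]
gripper_width: 0.4
```

>>> drive_tool(moves=[[[0.0025, -0.0011, 0, 0, 0, 0.0873, 255], [0, 0, 0, 0, 0, 0, 255], [0, 0, 0, 0, 0, 0, 255]]])

```text
clock: 9.4
position: [545.3, -132.4, 59.2]
ee_rot: [0.708, -0.706, -0.0, 0.0]
contact_force: [0.5, 0.1, -0.8]
gripper_width: -0.2
```

```bash
python3 pose.py; python3 - <<'E'
from h import *
a=get_image("scene"); cv2.imwrite("pics/c6.png",cv2.resize(a[160:240,270:345],None,fx=7,fy=7,interpolation=3))
E
```

```text
t 9.4 [ 545.3 -132.4   59.2] tool-frame p [-13.5 -27.3] delta 79.8 [ 0.5  0.1 -0.8] J6 -0.05
```

View pics/c6.png

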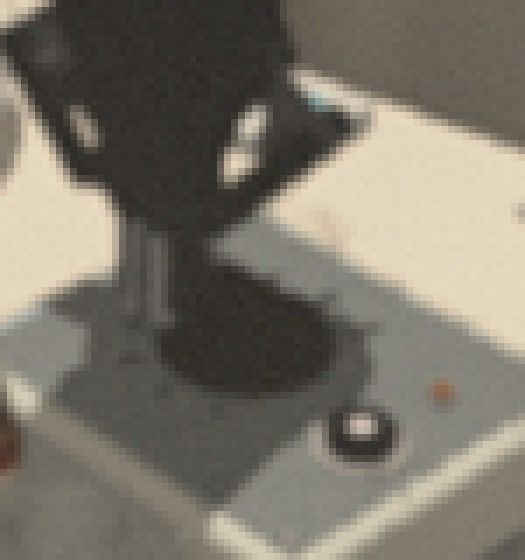

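Finger at δ=80°, free of force, which fits the dial being at click 3. Pushing on should meet resistance at about 95° again.

>>> drive_tool(moves=[[[0.0025, -0.0011, 0, 0, 0, 0.0873, 255], [0.0025, -0.0011, 0, 0, 0, 0.0873, 255], [0.0025, -0.0011, 0, 0, 0, 0.0873, 255], [0, 0, 0, 0, 0, 0, 255], [0, 0, 0, 0, 0, 0, 255]]])

```text
clock: 9.87
position: [547.9, -139.9, 59.2]
ee_rot: [-0.61, 0.792, 0.0, -0.0]
contact_force: [-0.5, 1.0, 0.0]
gripper_width: 0.2
```

>>> drive_tool(moves=[[[0.0025, -0.0011, 0, 0, 0, 0.0873, 255], [0, 0, 0, 0, 0, 0, 255], [0, 0, 0, 0, 0, 0, 255]]])

```text
clock: 10.12
position: [548.4, -143.0, 59.2]
ee_rot: [-0.575, 0.818, -0.0, -0.0]
contact_force: [0.0, 0.2, -1.1]
gripper_width: 0.4
```

>>> drive_tool(moves=[[[0.0025, -0.0011, 0, 0, 0, 0.0873, 255], [0, 0, 0, 0, 0, 0, 255], [0, 0, 0, 0, 0, 0, 255]]])

```text
clock: 10.37
position: [548.6, -145.6, 59.2]
ee_rot: [-0.538, 0.843, -0.0, -0.0]
contact_force: [-0.1, -0.9, 0.2]
gripper_width: -0.0
```

```bash
python3 pose.py
```

```text
t 10.3667 [ 548.6 -145.6   59.2] tool-frame p [-13.2 -27.6] delta 104.8 [-0.1 -0.9  0.2] J6 -0.46
```

>>> drive_tool(moves=[[[-0.01, 0, 0, 0, 0, 0, 255], [-0.008, 0, 0, 0, 0, 0, 255], [0, 0, -0.035, 0, 0, 0, 255], [0, 0, -0.035, 0, 0, 0, 255], [0, 0, -0.03, 0, 0, 0, 255], [0.03, -0.014, 0, 0, 0, 0, 255], [0.03, -0.014, 0, 0, 0, 0, 255], [0.03, -0.014, 0, 0, 0, 0, 255]]])

```text
clock: 11.03
position: [557.2, -228.2, 160.5]
ee_rot: [-0.539, 0.842, -0.001, 0.001]
contact_force: [0.2, 0.9, 0.6]
gripper_width: -0.2
```

>>> drive_tool(moves=[[[0.03, -0.014, 0, 0, 0, 0, 255], [0.03, -0.014, 0, 0, 0, 0, 255], [0, 0, 0, 0, 0, 0, 255], [0, 0, 0, 0, 0, 0, 255]]])

```text
clock: 11.37
position: [556.2, -295.6, 158.6]
ee_rot: [-0.536, 0.844, 0.0, -0.0]
contact_force: [-0.4, 0.7, -0.1]
gripper_width: -0.1
```

```bash
python3 pose.py; python3 - <<'E'
from h import *
a=get_image("top"); cv2.imwrite("pics/c7.png",cv2.resize(a[170:275,228:368],None,fx=5.5,fy=5.5,interpolation=2))
E
```

```text
t 11.3667 [ 556.2 -295.6  158.6] tool-frame p [119.2 -98. ] delta 105.1 [-0.4  0.7 -0.1] J6 -0.21
```

View pics/c7.png

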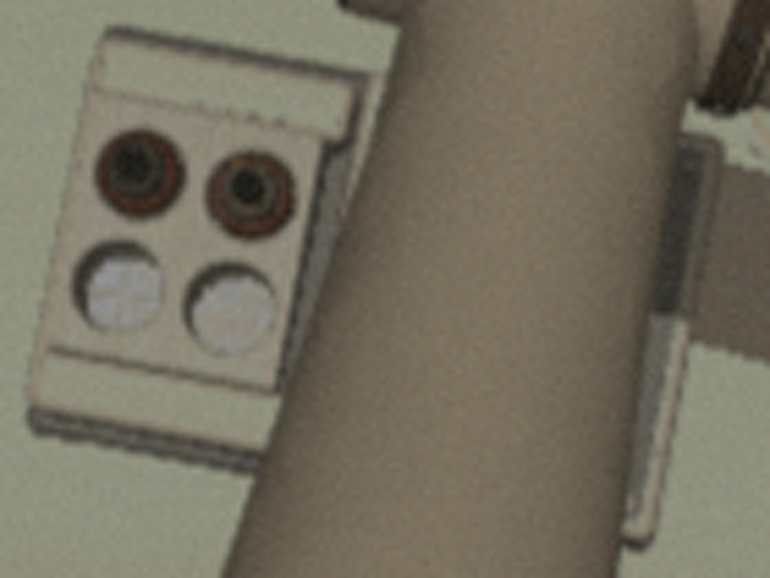

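The top view shows the forearm covering the dial, with the bottles unmoved at (140,172) and (250,192). I use the scene view instead.

```bash
python3 - <<'E'
from h import *
a=get_image("scene"); cv2.imwrite("pics/c8.png",cv2.resize(a[180:235,275:345],None,fx=10,fy=10,interpolation=2))
D=np.array([518,-146,88.]);yaw=-.172
for k in(0,1,2,3,4,5,6):
    th=np.radians(120-30*k)+yaw; P=D+30*np.array([np.cos(th),np.sin(th),0]); Q=D-24*np.array([np.cos(th),np.sin(th),0])
    print(k,(proj("scene",P)-[275,180])*10,(proj("scene",Q)-[275,180])*10)
E
```

```text
0 [273.79524251 265.98492788] [330.48513392 142.80663768]
1 [214.45773294 244.84889322] [376.67261066 158.40544547]
2 [181.0112337  210.99178816] [404.75748473 184.29953295]
3 [181.68448806 174.08468488] [406.81653627 213.93823947]
4 [214.97948919 143.92508851] [381.45206208 239.36040532]
5 [271.38502901 127.93721153] [335.01209371 253.32952821]
6 [336.45516633 129.83468859] [280.37016519 251.6986466 ]
```

View pics/c8.png

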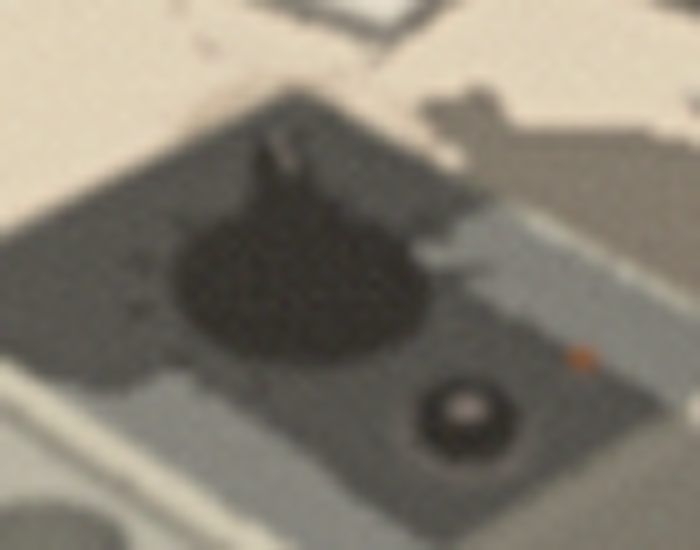

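The pointer line at about (283,152) matches position 5, whose predicted end is (271,128). The dial therefore stands at the fourth click up. Now the key.

>>> drive_tool(moves=[[[-0.0193, 0.0271, 0, 0, 0, 0, 255], [-0.0193, 0.0271, 0, 0, 0, 0, 255], [-0.0193, 0.0271, 0, 0, 0, 0, 255], [-0.0193, 0.0271, 0, 0, 0, 0, 255], [-0.0193, 0.0271, 0, 0, 0, 0, 255], [-0.0193, 0.0271, 0, 0, 0, 0, 255], [0, 0, 0, 0, 0, 0, 255], [0, 0, 0, 0, 0, 0, 255]]])

```text
clock: 12.13
position: [457.5, -118.7, 160.1]
ee_rot: [-0.539, 0.842, -0.0, 0.001]
contact_force: [1.3, -0.6, 0.4]
gripper_width: 0.0
```

>>> drive_tool(moves=[[[0, 0, 0.03, 0, 0, 0, 255], [0, 0, 0.03, 0, 0, 0, 255], [0, 0, 0.025, 0, 0, 0, 255], [0, 0, 0, 0, 0, 0, 255], [0, 0, 0, 0, 0, 0, 255]]])

```text
clock: 12.55
position: [457.9, -121.2, 73.6]
ee_rot: [-0.537, 0.843, 0.0, -0.001]
contact_force: [0.3, -0.0, 0.2]
gripper_width: -0.0
```

```bash
python3 pose.py; python3 - <<'E'
from h import *
a=get_image("scene"); cv2.imwrite("pics/c9.png",cv2.resize(a[165:240,275:355],None,fx=8,fy=8,interpolation=2))
E
```

```text
t 12.55 [ 457.9 -121.2   73.6] tool-frame p [ 3.1 65.1] delta 105.0 [ 0.3 -0.   0.2] J6 -0.52
```

View pics/c9.png

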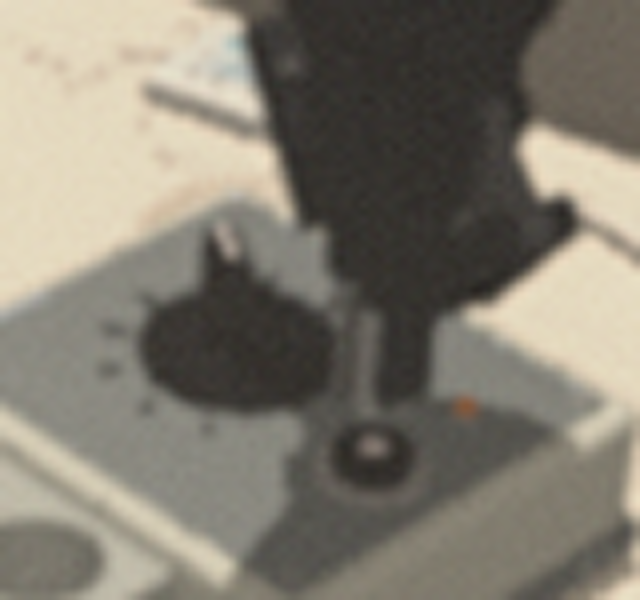

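The tip, at about (388,398), hangs over the key (372,450) as predicted, and the pointer still stands at (228,240). I press down in small steps.

>>> drive_tool(moves=[[[0, 0, 0.007, 0, 0, 0, 255], [0, 0, 0.007, 0, 0, 0, 255], [0, 0, 0.002, 0, 0, 0, 255], [0, 0, 0, 0, 0, 0, 255], [0, 0, 0, 0, 0, 0, 255]]])

```text
clock: 13.02
position: [458.0, -121.1, 58.4]
ee_rot: [-0.537, 0.844, -0.0, 0.0]
contact_force: [0.3, 0.2, -0.2]
gripper_width: -0.2
```

>>> drive_tool(moves=[[[0, 0, 0.002, 0, 0, 0, 255], [0, 0, 0, 0, 0, 0, 255], [0, 0, 0, 0, 0, 0, 255]]])

```text
clock: 13.27
position: [458.4, -121.0, 56.6]
ee_rot: [-0.537, 0.844, -0.0, 0.0]
contact_force: [0.2, 0.1, 0.6]
gripper_width: -0.1
```

>>> drive_tool(moves=[[[0, 0, 0.002, 0, 0, 0, 255], [0, 0, 0, 0, 0, 0, 255], [0, 0, 0, 0, 0, 0, 255]]])

```text
clock: 13.52
position: [458.4, -121.0, 54.5]
ee_rot: [-0.537, 0.844, -0.0, 0.0]
contact_force: [0.2, -0.5, 1.6]
gripper_width: -0.3
```

>>> drive_tool(moves=[[[0, 0, 0.002, 0, 0, 0, 255], [0, 0, 0, 0, 0, 0, 255], [0, 0, 0, 0, 0, 0, 255]]])

```text
clock: 13.77
position: [458.4, -121.0, 52.4]
ee_rot: [-0.537, 0.844, -0.0, 0.0]
contact_force: [0.5, -0.6, 3.9]
gripper_width: 0.1
```

>>> drive_tool(moves=[[[0, 0, 0.0015, 0, 0, 0, 255], [0, 0, 0, 0, 0, 0, 255], [0, 0, 0, 0, 0, 0, 255]]])

```text
clock: 14.02
position: [458.4, -121.0, 51.8]
ee_rot: [-0.537, 0.843, -0.0, 0.0]
contact_force: [-1.6, 1.0, 11.2]
gripper_width: -0.1
```

>>> drive_tool(moves=[[[0, 0, 0.0015, 0, 0, 0, 255], [0, 0, 0, 0, 0, 0, 255], [0, 0, 0, 0, 0, 0, 255]]])

```text
clock: 14.27
position: [458.5, -121.1, 51.6]
ee_rot: [-0.537, 0.843, -0.001, 0.0]
contact_force: [-4.3, 1.9, 21.7]
gripper_width: 0.1
```

The key bottomed out: the spring rose to 4 N over about 5 mm of travel, then there was a hard stop. Release and retreat.

>>> drive_tool(moves=[[[0, 0, 0, 0, 0, 0, 255], [0, 0, -0.01, 0, 0, 0, 255], [0, 0, -0.04, 0, 0, 0, 255], [0, 0, -0.04, 0, 0, 0, 255], [0, 0, -0.04, 0, 0, 0, 255], [0.03, -0.014, 0, 0, 0, 0, 255], [0.03, -0.014, 0, 0, 0, 0, 255], [0.03, -0.014, 0, 0, 0, 0, 255]]])

```text
clock: 14.93
position: [457.3, -220.7, 179.5]
ee_rot: [-0.538, 0.843, 0.0, 0.0]
contact_force: [1.8, -0.7, -1.2]
gripper_width: -0.3
```

>>> drive_tool(moves=[[[0.03, -0.014, 0, 0, 0, 0, 255], [0.03, -0.014, 0, 0, 0, 0, 255], [0, 0, 0, 0, 0, 0, 255], [0, 0, 0, 0, 0, 0, 255], [0, 0, 0, 0, 0, 0, 255]]])

```text
clock: 15.35
position: [456.8, -286.1, 178.2]
ee_rot: [-0.537, 0.844, 0.001, -0.001]
contact_force: [-0.2, 0.5, -0.2]
gripper_width: 0.1
```

```bash
python3 pose.py; python3 - <<'E'
from h import *
a=get_image("scene"); cv2.imwrite("pics/c10.png",cv2.resize(a[160:320,160:390],None,fx=3.4,fy=3.4,interpolation=2))
E
```

```text
t 15.35 [ 456.8 -286.1  178.2] tool-frame p [152.8  -3.6] delta 105.1 [-0.2  0.5 -0.2] J6 -0.18
```

View pics/c10.png

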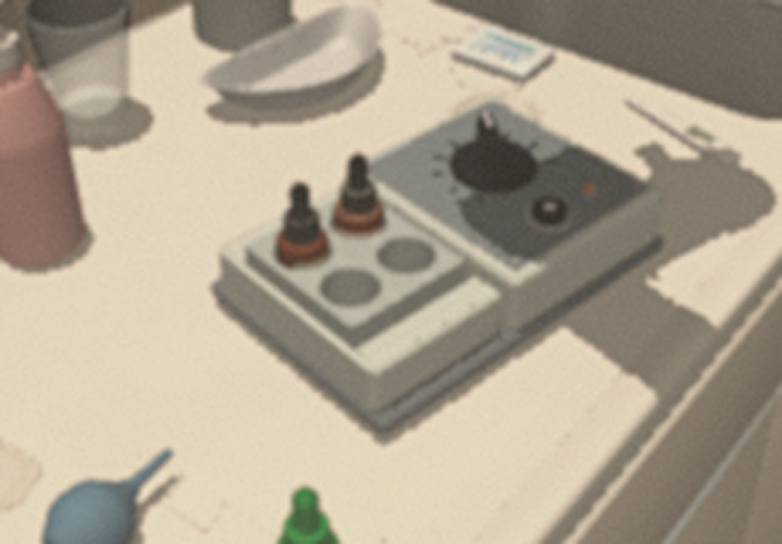

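The final view shows the pointer at (488,122), still in position 5. The key is up at (549,209), the bottles are in their wells, and nothing lying around has moved. I hand in.

```bash
python3 -c "from bench import job_done; print(job_done())"
```

```text
the job is handed in; nothing more can be done
None
```

I turned the dial clockwise four clicks, from position 1 to position 5, pushing with the shut fingertips against the bar's side. I then pressed the start key to its stop, let it come back up, moved the arm clear and handed the job in.

**Last checks:**
- **Dial:** after the fourth click, the pointer line in the scene view lay where I had calculated position 5 to be. It still stood there in the final picture. Push forces I saw stayed under about 7 N.
- **Start key:** the force rose to about 4 N over roughly 5 mm of travel. Then it met a hard stop, reaching 22 N, and the key looked up again after release.
- **Other things:** by eye in the final picture, the bottles stand in their wells and the bulb syringe, gauze pack and thermometer look unmoved. I did not measure their positions again.

**What disagreed:**
- **Fingertip height:** the tips stood about 13–15 mm above the reported TCP, not 8 mm ahead of it as stated. I set the working height from pictures and felt contact instead.
- **Fourth-click resistance:** at the check step I felt only about 1 N, against about 3 N for the second and third, so I confirmed that click from the picture.
- **Blocked view:** one top-camera check of the dial failed because the forearm was in the way.
- **Picture budget:** I viewed 13 pictures against a budget of 10, three over and one more than the allowance of one or two past it.

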